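Fit the matching spacer on the support base

TASK

The blue support base needs a third spacer so that a plate will lie level on it. Pick the loose steel spacer that has the same height as the two already screwed to the base, and set it upright over the bare brass pin so that it stands flat on the base. Leave the other two loose spacers where they stand.

Things in the scene. Friction and masses are not known exactly. Their poses are not given: they have to be found in the camera images.
- fixture: the support base, fixed to the table: a blue plate 140 (x) x 170 (y) x 12 mm high, rounded edges. Origin: centre of its underside on the table; z up. Two steel spacers (40 mm outer diameter, 45 mm high, tops 57 mm above the table) are screwed to it, centred at x = +40, y = +55 mm and x = +40, y = -55 mm. The bare brass pin stands at x = -40, y = 0
- empty_seat (a point): the foot of the bare brass pin on the support base's top face, 12 mm above the table. The pin is 12 mm in diameter and 17 mm tall, with a tapered tip; round it is a bright machined disc. Axes as the base's
- spacer_a: loose plain steel ring (spacer), standing on end on the table: 40 mm outer diameter, 28 mm bore right through, 27 mm high. Origin: its middle, on the axis at half height; z along its axis
- spacer_b: loose plain steel ring (spacer), standing on end on the table: 40 mm outer diameter, 28 mm bore right through, 45 mm high. Origin: its middle, on the axis at half height; z along its axis
- spacer_c: loose plain steel ring (spacer), standing on end on the table: 40 mm outer diameter, 28 mm bore right through, 63 mm high. Origin: its middle, on the axis at half height; z along its axis
Things that resemble listed ones, but are neither listed nor needed, are in the scene too. What is shaped like the spacer_b but green or purple is not meant.

How it is judged:
By the outcome, as a careful person would: the job done as asked, in the order asked, and still so for the second after the job is handed in, with the robot touching nothing.
It also fails if it takes over 35 s, if anything falls off the work surface, if the arm or the gripper's body presses on something with over 40 N, if the wrist force passes 120 N, or if a joint passes its speed limit or range.

ROBOT

A 7-joint arm with a two-finger parallel gripper is mounted at the origin on a cart in front of the work surface, level with it; the furniture and walls round the work are solid. World frame = base frame: x ahead of the robot, y to its left, z up, the work surface at z = 0. Lengths are in m, angles in rad, forces in N, time in s.
With the tool pointing down it reaches from about 0.4 to 0.85 m from the base axis. Payload 10.4 kg.
Tool frame: the origin (TCP) lies between the finger pads; the fingertips stand 22 mm ahead of it and the grasp point (between the pads) lies 3 mm ahead of it; z points along the fingers, y is the line along which they close (so a half turn about z gives the same grasp; the last joint's range is limited). The gripper opens to 85 mm and grips with 20 to 120 N. Pads are 22 mm wide; open, the fingers measure 114 mm over their backs; the gripper's body (76 mm by 85 mm) begins 54 mm behind the grasp point. The pads swing forward as they close: fully open they stand 13 mm farther back than shut.
Start: joints at [1.081, 0.332, -0.065, 1.46, 0.022, 1.35, -0.088], TCP at [0.281, -0.558, 0.253] pointing down, gripper open.
Joint ranges: [-2.6, 2.6], [-0.5, 2.12], [-1.47, 1.34], [0.16, 2.42], [-1.27, 4.41], [0.06, 2.06], [-2.6, 2.6]. Speed limits (rad/s): [2.22, 2.22, 2.79, 2.79, 3.14, 3.14, 3.14].

INTERFACE

Orientations are given as a unit quaternion [x, y, z, w].
In Python, from workcell import manip, camera, ticket, boxes_of, outline_of gives the robot as it stands.
- The arm moves only by the tool carry_out, never from a script. Its argument "deltas" is a list of rows, each a list of 5 numbers: the shift along the tool's x, y, z as a fraction of full scale, then the turn about the tool's z as a fraction of full scale, then the opening, from -1 (shut) to 1 (fully open), so that 0 is half open. In form: [[tx, ty, tz, spin, gripper], ...]. A call has 1 to 20 rows; each row is the pose to reach, as a shift and turn from the pose commanded when the call began, along the tool's axes at that moment; what a row does not reach only later rows make up. Full scale, the value 1, is 150 mm for a shift and 30 degrees for a turn. A row lasts 1/8 s, in which the tool goes at most 62.5 mm and 10.7 degrees, less where a joint would pass 70% of its speed; a pose out of reach is approached as far as the arm can. A call with a number of a shift or a turn outside -1 to 1 is refused whole. A call with a gripper value outside its range is refused whole. The fingers move at their own pace and stop on an object; "force" is the grip in N (left out, the last holds). Time passes only in rows, so rows that repeat a pose let the fingers close. It gives the time, the measured TCP pose, the force, the opening and the grip force at its end, in the units of the state.
- manip.get_obs(): the state, without advancing time (a new reading comes with each control period).
- camera(name): name is "side" or "top" or "wrist"; returns a dict with "img" (480x640x3 uint8, red, green, blue), "depth" (480x640 float32, m along the optical axis (not along the pixel's ray), 0 where there is no reading), "vertical_fov" (degrees; the focal length in pixels is half the picture's height over the tangent of half this angle, whatever the lens; pixels are square), "cx", "cy" (the principal point, pixels), "R" (3x3) and "t" (3): a world point X has camera coordinates R X + t. Camera axes: x right, y down, z forward; pixel columns grow to the right and rows downward; lengths in m; the calibration is good to about 2 mm. A picture is of the moment at which its call begins.
- ticket.hand_in(): hands the job in; it is judged then, once.
Trained networks look in a picture, given as the dict that the camera call returned (one of the last four; its "shot" number tells which), for a name from the list of things; names that differ only in an ending like _2 or _b are one class to them, and where a whole thing is asked for, a point or a joint stands for the part that bears it (a point fixed in the world has none). Each returns a list of dicts, best first, with "conf" (0 to 1); they miss things now and then, are a little off and sometimes report something else, mostly with a low value. They report only what shows in the picture. A call takes as long as a camera call. They do not tell look-alikes from the thing itself.
- boxes_of(query, picture): "position" ([x, y, z] in m, in world coordinates, good to about 4 mm: the middle of the surface that is visible of it).
- outline_of(query, picture): "region" (480x640 bool, what is visible of it).
The state is a dict: "clock": time; "joint_pos": joint angles; "joint_velocities": joint speeds; "tau": joint torques, N m; "position": TCP position; "ee_rot": TCP orientation; "ft_force": force on the tool from outside, world axes, zero at the start; "torque": the same for the moment, N m; "grip_width": opening from 0.0 (shut) to 1.0 (fully open); "grasp_force": force on a finger pad.
Only numpy, scipy, OpenCV 4.12 (cv2) and the standard library are available. Lean on these libraries where they do the work, as an engineer would, in place of code of your own. Each camera call takes 0.05 s, during which the arm holds its last target. There are 200 camera calls.

## Working session

There is one attempt and no reset: what is moved stays moved. The work goes in short steps, Python scripts to look and compute and a tool call to move; the robot and the scene stay as the last step left them, time stands still between calls to the robot, and variables do not carry over. Pictures are saved under pics/ and viewed, at most 10 in all, crops included, and the job is handed in when it is done.

Besides the shell and the picture viewer there is one more tool, called after "Call:" as name(argument=value, ...), one argument or row to a line, values as JSON. carry_out: Moves the arm, as the interface text tells. Its arguments: {"type":"object","properties":{"deltas":{"type":"array","items":{"type":"array","items":{"type":"number"}}},"force":{"type":"number"}},"required":["deltas"]}

```bash
mkdir -p pics; cat > h.py <<'E'
import numpy as np, cv2
from workcell import manip, camera, ticket, boxes_of, outline_of
def save(c,n): cv2.imwrite(f'pics/{n}.png',c['img'][:,:,::-1])
def f(c): return 240/np.tan(np.radians(c['vertical_fov'])/2)
def px(c,X):
    p=c['R']@np.array(X)+c['t']; return p[:2]/p[2]*f(c)+[c['cx'],c['cy']]
def cloud(c):
    v,u=np.mgrid[:480,:640]; d=c['depth']
    P=np.stack([(u-c['cx'])*d/f(c),(v-c['cy'])*d/f(c),d],-1)
    return (P-np.array(c['t']))@np.array(c['R'])
E
python3 - <<'E'
from h import *
o=manip.get_obs(); print(o['clock'],o['position'],o['ee_rot'],o['grip_width'])
for n in('top','side'):
    c=camera(n); save(c,n)
    for q in('spacer_b','fixture','empty_seat'):
        for b in boxes_of(q,c): print(n,q,round(b['conf'],2),np.round(b['position'],3),px(c,b['position']).round())
E
```

```text
0.0 [ 0.28112332 -0.55781203  0.2525305 ] [ 9.72872202e-01  2.31342118e-01 -2.04833390e-04 -6.79101881e-04] 1.00032326312548
top spacer_b 0.93 [0.45  0.295 0.044] [179. 272.]
top spacer_b 0.87 [0.524 0.306 0.04 ] [174. 231.]
top spacer_b 0.76 [0.36  0.283 0.044] [184. 323.]
top spacer_b 0.62 [0.504 0.064 0.025] [309. 241.]
top fixture 0.71 [ 0.527 -0.138  0.014] [418. 229.]
top empty_seat 0.84 [ 0.524 -0.144  0.014] [421. 230.]
top empty_seat 0.5 [0.449 0.296 0.041] [178. 273.]
side spacer_b 0.97 [0.36  0.27  0.029] [247. 220.]
side spacer_b 0.84 [0.523 0.295 0.029] [326. 213.]
side spacer_b 0.78 [0.451 0.284 0.032] [291. 214.]
side spacer_b 0.7 [0.507 0.05  0.022] [319. 283.]
side spacer_b 0.61 [0.646 0.212 0.044] [390. 224.]
side fixture 0.98 [ 0.534 -0.164  0.014] [341. 378.]
side empty_seat 0.88 [ 0.53  -0.163  0.012] [338. 379.]
```

View pics/top.png

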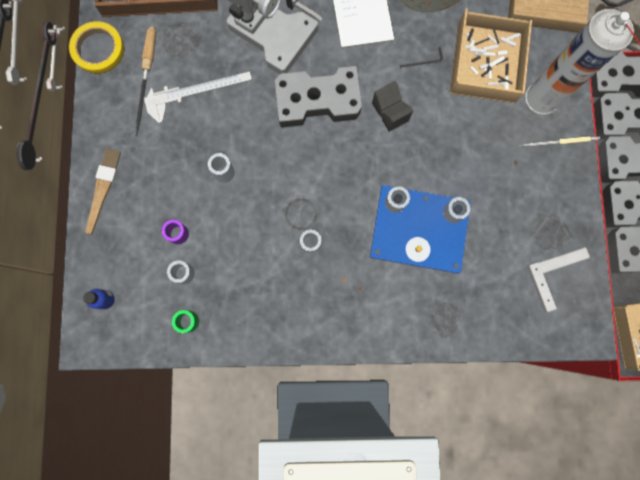

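View pics/side.png

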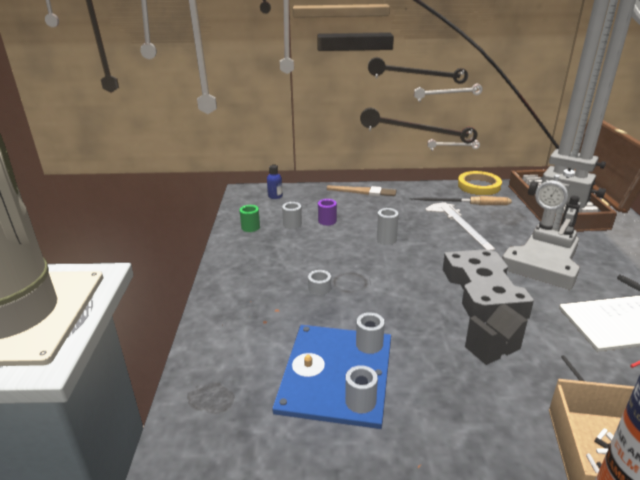

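Steel rings in the top view: (310,240) looks short, (179,272) medium and (219,163) tall. Green (183,321) and purple (174,231) are the look-alikes. (179,272) should be spacer_b, so I'll check its height and view an enlarged crop.

```bash
python3 - <<'E'
from h import *
c=camera('top'); s=camera('side')
for n,cam in(('top',c),('side',s)):
    P=cloud(cam)
    for nm,x,y in(('short',.505,.06),('med',.45,.293),('tall',.645,.22),('sp1',.6,-.1),('sp2',.58,-.22)):
        m=(np.hypot(P[...,0]-x,P[...,1]-y)<.04)&(P[...,2]>.018)&(cam['depth']>0)
        q=P[m]; 
        if len(q)<5: print(n,nm,len(q)); continue
        zt=np.percentile(q[:,2],95); r=q[q[:,2]>zt-.006]
        (cx,cy),rad=cv2.minEnclosingCircle(r[:,:2].astype(np.float32))
        print(n,nm,len(r),'ztop',zt.round(4),'c',round(cx,4),round(cy,4),round(rad,4), r[:,:2].mean(0).round(4))
P=cloud(c); 
hsv=cv2.cvtColor(c['img'],cv2.COLOR_RGB2HSV)
def ell(cam,mask,z):
    cnt=max(cv2.findContours(mask.astype(np.uint8),cv2.RETR_EXTERNAL,cv2.CHAIN_APPROX_NONE)[0],key=cv2.contourArea)
    (u,v),ax,_=cv2.fitEllipse(cnt); 
    R=np.array(cam['R']);t=np.array(cam['t']);d=R.T@[(u-cam['cx'])/f(cam),(v-cam['cy'])/f(cam),1];o=-R.T@t
    return (u,v),ax,o+d*(z-o[2])/d[2]
m=np.zeros((480,640),bool); m[232:266,402:436]=True
print('disc',ell(c,m&(c['img'].min(2)>150),.012))
m=np.zeros((480,640),bool); m[255:288,160:198]=True
print('med',ell(c,m&(c['img'].min(2)>150),.045))
b=(hsv[...,0]>100)&(hsv[...,0]<125)&(hsv[...,1]>150)&(P[...,0]>.45)&(P[...,1]<0)
cnt=max(cv2.findContours(b.astype(np.uint8),cv2.RETR_EXTERNAL,cv2.CHAIN_APPROX_NONE)[0],key=cv2.contourArea)
print('base rect px',cv2.minAreaRect(cnt))
a=cv2.resize(s['img'][195:305,235:415],None,fx=4,fy=4,interpolation=cv2.INTER_CUBIC); cv2.imwrite('pics/crop.png',a[:,:,::-1])
o=manip.get_obs();print(o['clock'])
E
```

```text
top short 186 ztop 0.0288 c 0.5076 0.0615 0.0199 [0.507  0.0614]
top med 205 ztop 0.0468 c 0.4518 0.2961 0.0203 [0.4524 0.2957]
top tall 210 ztop 0.0637 c 0.6428 0.2246 0.0202 [0.6425 0.2238]
top sp1 209 ztop 0.0581 c 0.5793 -0.0979 0.0203 [ 0.5789 -0.0983]
top sp2 161 ztop 0.0581 c 0.5579 -0.2059 0.0197 [ 0.5615 -0.2079]
side short 196 ztop 0.0292 c 0.5073 0.0618 0.0213 [0.5068 0.0603]
side med 128 ztop 0.0469 c 0.4506 0.2954 0.021 [0.4518 0.2952]
side tall 162 ztop 0.0644 c 0.6421 0.2242 0.0218 [0.6418 0.2226]
side sp1 332 ztop 0.0584 c 0.5776 -0.0972 0.0207 [ 0.5784 -0.0987]
side sp2 362 ztop 0.0585 c 0.5569 -0.2055 0.0204 [ 0.5603 -0.2091]
disc ((417.515869140625, 248.98635864257812), (23.492340087890625, 24.23548126220703), array([ 0.48883175, -0.13677911,  0.012     ]))
med ((177.5890350341797, 271.09210205078125), (21.389862060546875, 22.228256225585938), array([0.45137649, 0.29627276, 0.045     ]))
base rect px ((420.66778564453125, 228.88255310058594), (91.6427993774414, 72.41055297851562), 10.007980346679688)
0.5
```

View pics/crop.png

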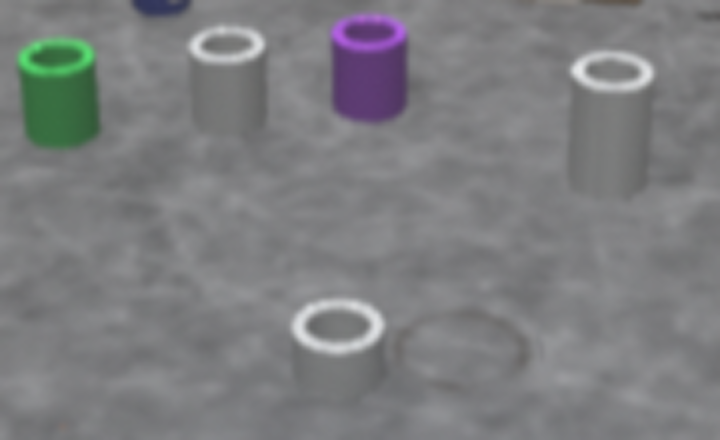

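The heights settle it: the fixed spacers' tops are at 58 mm on a 12 mm plate, so they are 45 mm high. The medium steel ring, crop (228,85) and top view (179,272), has its top at about 46 mm, so it is spacer_b, at (0.4515, 0.296). The seat is at (0.489, -0.1365). Its green and purple neighbours lie along x, so I'll close the gripper along y.

Call:
carry_out(
  deltas=[
    [0.3, -0.3, 0, 0, 1],
    [0.65, -0.65, 0, 0, 1],
    [1, -1, 0, 0, 1],
    [1, -1, 0, 0, 1],
    [1, -1, 0, 0, 1],
  ],
  force=40,
)

```text
clock: 1.12
position: [0.3487, -0.355, 0.2538]
ee_rot: [0.972, 0.233, 0.0, 0.0]
ft_force: [-0.8, -0.9, 0.4]
grip_width: 1.005
grasp_force: 0.0
```

Call:
carry_out(
  deltas=[
    [0.3, -0.3, 0, 0, 1],
    [0.65, -0.65, 0, 0, 1],
    [1, -1, 0, 0, 1],
    [1, -1, 0, 0, 1],
    [1, -1, 0, 0, 1],
  ],
)

```text
clock: 1.75
position: [0.4148, -0.1546, 0.2536]
ee_rot: [0.973, 0.232, 0.0, 0.0]
ft_force: [-0.6, -0.6, 0.4]
grip_width: 1.002
grasp_force: 0.0
```

Call:
carry_out(
  deltas=[
    [0.3, -0.3, 0, 0, 1],
    [0.65, -0.65, 0, 0, 1],
    [1, -1, 0, 0, 1],
    [1, -1, 0, 0, 1],
    [1, -1, 0, 0, 1],
  ],
)

```text
clock: 2.38
position: [0.4813, 0.0462, 0.2531]
ee_rot: [0.973, 0.232, -0.0, -0.0]
ft_force: [-0.4, -0.7, -0.9]
grip_width: 0.996
grasp_force: 0.0
```

Call:
carry_out(
  deltas=[
    [0.2, -0.4, 0, 0.2, 1],
    [0.4, -0.7, 0, 0.45, 1],
    [0.57, -1, 0, 0.7, 1],
    [0.57, -1, 0, 0.7, 1],
    [0.57, -1, 0, 0.7, 1],
  ],
)

```text
clock: 3.0
position: [0.4905, 0.216, 0.2528]
ee_rot: [0.999, 0.049, -0.0, 0.001]
ft_force: [0.2, -0.3, 0.5]
grip_width: 1.001
grasp_force: 0.0
```

Call:
carry_out(
  deltas=[
    [-0.1, -0.3, 0.2, 0, 1],
    [-0.2, -0.54, 0.4, 0, 1],
    [-0.2, -0.54, 0.6, 0, 1],
    [-0.2, -0.54, 0.6, 0, 1],
    [-0.2, -0.54, 0.6, 0, 1],
  ],
)

```text
clock: 3.62
position: [0.453, 0.2947, 0.1644]
ee_rot: [0.999, 0.049, 0.001, 0.0]
ft_force: [-0.2, 0.2, -0.9]
grip_width: 1.0
grasp_force: 0.0
```

```bash
python3 - <<'E'
from h import *
from scipy.spatial.transform import Rotation as Ro
o=manip.get_obs(); c=camera('wrist'); save(c,'w1'); P=cloud(c)
m=(np.hypot(P[...,0]-.4515,P[...,1]-.296)<.03)&(P[...,2]>.035)&(P[...,2]<.06)&(c['depth']>0)
q=P[m]; 
if len(q): print(len(q),cv2.minEnclosingCircle(q[:,:2].astype(np.float32)),np.percentile(q[:,2],[5,50,95]))
T=Ro.from_quat(o['ee_rot']); print(o['position'],T.as_matrix().round(3), T.inv().apply(np.array([.4515,.296,.027])-o['position'])/.15)
for b in boxes_of('spacer_b',c): print(round(b['conf'],2),np.round(b['position'],3),px(c,b['position']).round())
E
```

```text
1434 ((0.45259231328964233, 0.2970093786716461), 0.0202801413834095) [0.03737621 0.04382559 0.04503893]
[0.45300225 0.29469102 0.16435466] [[ 0.995  0.097  0.001]
 [ 0.097 -0.995 -0.   ]
 [ 0.001  0.    -1.   ]] [-0.01018615 -0.00999201  0.91568291]
0.9 [0.528 0.308 0.049] [309. 131.]
0.76 [0.37  0.29  0.033] [315. 342.]
0.74 [0.505 0.078 0.012] [606. 195.]
0.69 [0.451 0.299 0.042] [313. 246.]
0.56 [0.623 0.223 0.007] [447.   3.]
```

View pics/w1.png

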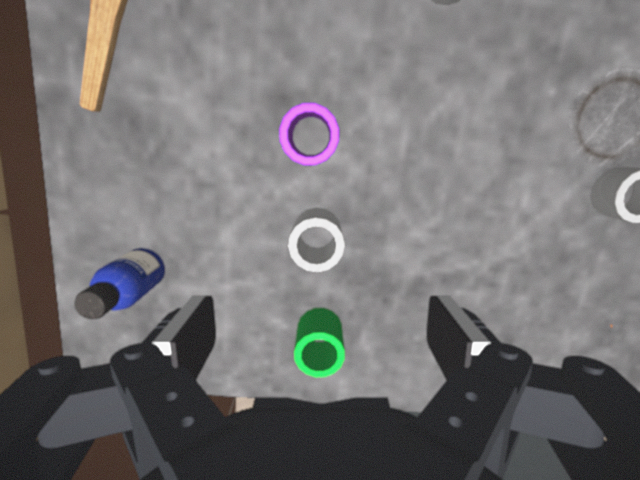

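The wrist picture shows the target steel ring at (316,245), between purple (309,131) and green (320,355), with free space where the fingers come down. I'll descend and grip.

Call:
carry_out(
  deltas=[
    [0, -0.01, 0.25, 0, 1],
    [0, -0.01, 0.5, 0, 1],
    [0, -0.01, 0.7, 0, 1],
    [0, -0.01, 0.82, 0, 1],
    [0, -0.01, 0.88, 0, 1],
    [0, -0.01, 0.88, 0, 1],
    [0, -0.01, 0.88, 0, -1],
    [0, -0.01, 0.88, 0, -1],
    [0, -0.01, 0.88, 0, -1],
    [0, -0.01, 0.88, 0, -1],
    [0, -0.01, 0.88, 0, -1],
    [0, -0.01, 0.88, 0, -1],
  ],
  force=50,
)

```text
clock: 5.22
position: [0.4517, 0.298, 0.0321]
ee_rot: [0.999, 0.05, 0.0, -0.0]
ft_force: [-1.8, -1.5, 6.7]
grip_width: 0.433
grasp_force: 49.4
```

Call:
carry_out(
  deltas=[
    [0, 0, -0.2, 0, -1],
    [0, 0, -0.5, 0, -1],
    [0, 0, -0.9, 0, -1],
    [0, 0, -0.9, 0, -1],
  ],
)

```text
clock: 5.72
position: [0.4532, 0.2994, 0.1709]
ee_rot: [0.999, 0.05, 0.004, -0.001]
ft_force: [-0.1, -0.3, -2.4]
grip_width: 0.436
grasp_force: 50.3
```

Call:
carry_out(
  deltas=[
    [0, 0.3, 0, 0, -1],
    [0, 0.6, 0, 0, -1],
    [0, 1, 0, 0, -1],
    [0, 1, 0, 0, -1],
  ],
)

```text
clock: 6.22
position: [0.4669, 0.143, 0.1653]
ee_rot: [0.999, 0.046, -0.001, 0.001]
ft_force: [-0.7, 1.4, -0.8]
grip_width: 0.435
grasp_force: 50.5
```

Call:
carry_out(
  deltas=[
    [0, 0.3, 0, 0.2, -1],
    [0, 0.6, 0, 0.4, -1],
    [0, 1, 0, 0.57, -1],
    [0, 1, 0, 0.57, -1],
  ],
)

```text
clock: 6.72
position: [0.4812, -0.0052, 0.1655]
ee_rot: [0.995, -0.103, -0.001, 0.001]
ft_force: [0.2, 1.6, -0.8]
grip_width: 0.433
grasp_force: 50.6
```

```bash
python3 - <<'E'
from h import *
from scipy.spatial.transform import Rotation as Ro
o=manip.get_obs(); c=camera('wrist'); save(c,'w2')
T=Ro.from_quat(o['ee_rot']); print(o['position'],o['grip_width'],T.as_matrix()[:,0].round(3), T.inv().apply(np.array([.489,-.1365,.17])-o['position'])/.15)
P=T.inv().apply((cloud(c)-o['position']).reshape(-1,3)).reshape(480,640,3)
m=(np.hypot(P[...,0],P[...,1])<.03)&(c['depth']>0)&(P[...,2]<.06)&(P[...,2]>-.03)&(np.abs(P[...,1])<.019)
q=P[m]; zt=np.percentile(q[:,2],5);print(len(q),np.percentile(q[:,2],[1,5,50,95]))
r=q[q[:,2]<zt+.004]; print(cv2.minEnclosingCircle(r[:,:2].astype(np.float32)),r.min(0),r.max(0))
E
```

```text
[ 0.48121415 -0.00515489  0.16546826] 0.43301457486873773 [ 0.979 -0.205 -0.001] [ 0.22989036  0.84654822 -0.02912833]
12383 [-0.01580351 -0.0127669  -0.00580034  0.02554141]
((0.0013275977689772844, -0.0012258293572813272), 0.021916324272751808) [-0.01892231 -0.01899566 -0.0298962 ] [ 0.0211408   0.01898438 -0.00876709]
```

View pics/w2.png

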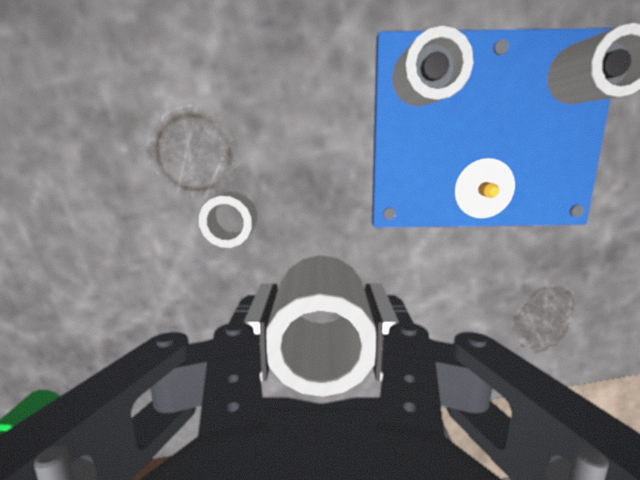

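The ring is held upright and centred in the gripper at (321,345). The pin is at (488,189) on its disc at (485,188). I'll move over the pin.

Call:
carry_out(
  deltas=[
    [0.07, 0.3, 0, 0, -1],
    [0.15, 0.6, 0, 0, -1],
    [0.22, 0.84, 0.2, 0, -1],
    [0.22, 0.84, 0.3, 0, -1],
    [0.22, 0.84, 0.3, 0, -1],
    [0.22, 0.84, 0.3, 0, -1],
  ],
)

```text
clock: 7.52
position: [0.4896, -0.129, 0.122]
ee_rot: [0.995, -0.097, 0.0, -0.0]
ft_force: [-1.1, -0.2, -1.2]
grip_width: 0.438
grasp_force: 50.6
```

```bash
python3 - <<'E'
from h import *
from scipy.spatial.transform import Rotation as Ro
o=manip.get_obs(); c=camera('wrist'); s=camera('side'); t=camera('top')
T=Ro.from_quat(o['ee_rot']); print(o['position'],o['ee_rot'],o['grip_width'], T.inv().apply(np.array([.489,-.1365,.044])-o['position'])/.15)
cr=cv2.resize(s['img'][270:430,250:420],(600,565),interpolation=cv2.INTER_CUBIC)
cv2.imwrite('pics/s2.png',cr[:,:,::-1])
P=cloud(c); z=P[...,2]
for nm,x,y in(('sp1',.5785,-.0975),('sp2',.5575,-.2057)):
    m=(np.hypot(P[...,0]-x,P[...,1]-y)<.03)&(abs(z-.057)<.005)&(c['depth']>0)
    q=P[m]
    if len(q): print(nm,len(q),cv2.minEnclosingCircle(q[:,:2].astype(np.float32)))
E
```

```text
[ 0.48961927 -0.12895431  0.12199021] [ 9.95236008e-01 -9.74938319e-02  4.64655974e-04 -1.61153201e-04] 0.4376766004494338 [0.00524751 0.05036333 0.51991893]
sp1 2838 ((0.579104483127594, -0.09803061187267303), 0.02009425312280655)
sp2 2895 ((0.5580504536628723, -0.20577681064605713), 0.020117947831749916)
```

View pics/s2.png

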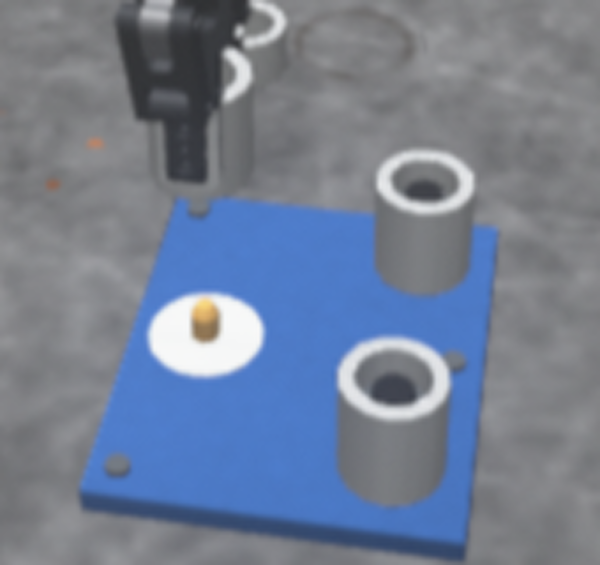

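The fixed spacers give the seat at (0.490, -0.1366). The ring still needs about 7.5 mm sideways, so I'll do that while coming down to just above the pin.

Call:
carry_out(
  deltas=[
    [0, 0.05, 0, 0, -1],
    [0.005, 0.05, 0.1, 0, -1],
    [0.005, 0.05, 0.25, 0, -1],
    [0.005, 0.05, 0.25, 0, -1],
    [0.005, 0.05, 0.25, 0, -1],
  ],
)

```text
clock: 8.3
position: [0.4884, -0.1382, 0.084]
ee_rot: [0.995, -0.099, 0.0, -0.0]
ft_force: [-0.2, 0.7, -1.4]
grip_width: 0.433
grasp_force: 50.6
```

Call:
carry_out(
  deltas=[
    [0.005, -0.01, 0.08, 0, -1],
    [0.005, -0.01, 0.16, 0, -1],
    [0.005, -0.01, 0.21, 0, -1],
    [0.005, -0.01, 0.235, 0, -1],
    [0.005, -0.01, 0.25, 0, -1],
    [0.005, -0.01, 0.25, 0, -1],
  ],
)

```text
clock: 9.05
position: [0.4893, -0.137, 0.0464]
ee_rot: [0.995, -0.099, 0.0, 0.0]
ft_force: [-0.2, -1.6, -1.3]
grip_width: 0.437
grasp_force: 50.6
```

Call:
carry_out(
  deltas=[
    [0, 0, 0.006, 0, -1],
    [0, 0, 0.012, 0, -1],
    [0, 0, 0.018, 0, -1],
    [0, 0, 0.018, 0, -1],
  ],
)

```text
clock: 9.55
position: [0.4894, -0.1371, 0.0441]
ee_rot: [0.995, -0.099, 0.0, 0.0]
ft_force: [-2.3, 0.6, 5.4]
grip_width: 0.434
grasp_force: 51.2
```

There is about 5 N of contact at the expected height, so the ring is seated. I'll release and lift.

Call:
carry_out(
  deltas=[
    [0, 0, 0, 0, 0.0],
    [0, 0, 0, 0, 0.2],
    [0, 0, 0, 0, 0.4],
    [0, 0, 0, 0, 0.4],
    [0, 0, 0, 0, 0.4],
    [0, 0, -0.15, 0, 0.4],
    [0, 0, -0.4, 0, 0.4],
    [0, 0, -0.8, 0, 0.4],
    [0, 0, -0.8, 0, 0.4],
  ],
)

```text
clock: 10.68
position: [0.4918, -0.1374, 0.1681]
ee_rot: [0.995, -0.099, 0.004, 0.001]
ft_force: [0.7, 0.3, 0.1]
grip_width: 0.697
grasp_force: 0.0
```

Call:
carry_out(
  deltas=[
    [0, -0.4, 0, 0, 0.4],
    [0, -0.8, 0, 0, 0.4],
    [0, -1, 0, 0, 0.4],
    [0, -1, 0, 0, 0.4],
  ],
)

```text
clock: 11.18
position: [0.5186, 0.013, 0.163]
ee_rot: [0.995, -0.097, -0.0, -0.0]
ft_force: [-0.9, -0.1, -0.5]
grip_width: 0.7
grasp_force: 0.0
```

```bash
python3 - <<'E'
from h import *
s=camera('side'); t=camera('top')
for n,cam in(('side',s),('top',t)):
    P=cloud(cam)
    for nm,x,y in(('new',.49,-.1366),('sp1',.579,-.098),('short',.507,.0615),('tall',.6425,.224),('purple',.526,.308),('green',.365,.287)):
        q=P[(np.hypot(P[...,0]-x,P[...,1]-y)<.035)&(P[...,2]>.018)&(P[...,2]<.075)&(cam['depth']>0)]
        if len(q)<9: print(n,nm,'hidden');continue
        zt=np.percentile(q[:,2],95); r=q[q[:,2]>zt-.006]
        print(n,nm,zt.round(4),np.round(cv2.minEnclosingCircle(r[:,:2].astype(np.float32))[0],4))
cr=cv2.resize(s['img'][270:430,250:420],(600,565),interpolation=cv2.INTER_CUBIC)
cv2.imwrite('pics/s3.png',cr[:,:,::-1])
E
```

```text
side new 0.0585 [ 0.4896 -0.1377]
side sp1 0.0585 [ 0.5785 -0.0975]
side short 0.029 [0.5075 0.0621]
side tall 0.0644 [0.6429 0.225 ]
side purple 0.0427 [0.5114 0.2967]
side green 0.0469 [0.3658 0.2841]
top new hidden
top sp1 hidden
top short 0.029 [0.5074 0.0614]
top tall 0.0641 [0.643  0.2242]
top purple 0.046 [0.5264 0.308 ]
top green 0.0464 [0.3644 0.2854]
```

View pics/s3.png

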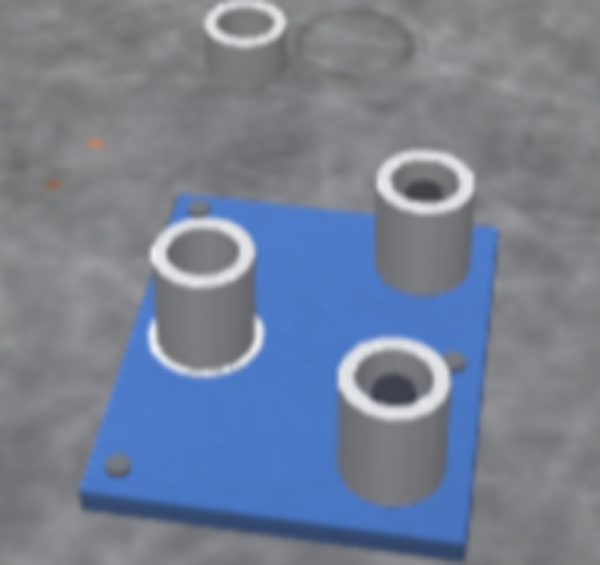

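The ring at (203,295) stands flat and centred on its disc. Its top reads 58.5 mm, the same as the fixed spacer measured beside it, and the other loose spacers haven't moved.

```bash
python3 -c "
from workcell import ticket
print(ticket.hand_in())"
```

```text
the job is handed in; nothing more can be done
None
```

I set spacer_b, the 45 mm steel ring, upright and flat over the bare brass pin, with its top level with the fixed spacers; the other two loose spacers were not moved, and the job is handed in.

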